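# Shut and pin a specimen carrier

## Robot

A 7-joint arm with a two-finger parallel gripper is mounted at the origin on the work surface. World frame = base frame: x ahead of the robot, y to its left, z up, the work surface at z = 0. Lengths are in m, angles in degrees, forces in N, time in s.
With the tool pointing down it reaches from about 0.35 to 0.9 m from the base axis. Payload 7.2 kg.
Tool frame: the origin (TCP) lies between the finger pads, 19 mm behind the fingertips; this is the grasp point; z points along the fingers, y is the line along which they close (so a half turn about z gives the same grasp; the last joint's range is limited). The gripper opens to 88 mm and grips with 3 to 60 N. Pads are 20 mm wide; open, the fingers measure 115 mm over their backs; the gripper's body (75 mm by 178 mm) begins 61 mm behind the grasp point.
Start: joints at [68.342, 23.554, -0.728, 91.456, 0.321, 64.991, -4.71], TCP at [0.191, -0.595, 0.241] pointing down, gripper open.
Joint ranges: [-169.25, 169.25], [-16.82, 113.86], [-84.01, 82.57], [7.8, 145.47], [-59.2, 239.2], [7.22, 106.19], [-163.78, 163.78]. Speed limits (degrees/s): [136.94, 136.94, 172.46, 172.46, 180, 180, 180].

## Interface

Orientations are given as [roll, pitch, yaw] about the fixed x, y, z axes, in that order (R = Rz(yaw) Ry(pitch) Rx(roll)).
In Python, from plant import arm, eyes gives the robot as it stands. The module is installed in compiled form; this text tells all that it offers.
- The arm moves only by the tool send_rows, never from a script. Its arguments are lists of equal length, an entry for each row: "xyz": the shift along the tool's x, y, z in mm, a list of three; "dr": the turn, a rotation vector about the tool's x, y, z in rad, a list of three; "claw": the closure, from 0 (fully open) to 1 (shut). In form: {"xyz": [[x, y, z], ...], "dr": [[wx, wy, wz], ...], "claw": [claw, ...]}. A call has 1 to 20 rows; each row is the pose to reach, as a shift and turn from the pose commanded when the call began, along the tool's axes at that moment; what a row does not reach only later rows make up. A row lasts 1/12 s, in which the tool goes at most 41.7 mm and 7.16 degrees, less where a joint would pass 70% of its speed; a pose out of reach is approached as far as the arm can. A call with a gripper value outside its range is refused whole. The fingers move at their own pace and stop on an object; "squeeze" is the grip in N (left out, the last holds). Time passes only in rows, so rows that repeat a pose let the fingers close. It gives the time, the measured TCP pose, the force, the opening and the grip force at its end, in the units of the state.
- arm.sense(): the state, without advancing time (a new reading comes with each control period).
- eyes.camera(name): name is "side" or "top"; returns the picture (420x560x3 uint8, blue, green, red); there is no depth.
- eyes.camera_info(name): a dict with "fx", "fy", "cx", "cy" (pixels), "D" ([k1, k2, p1, p2, k3] as OpenCV has them; the pictures are not rectified), "origin" and "orientation" of the camera in the world. Camera axes: x right, y up, looking along -z (the intrinsics and any distortion apply to the point x, -y, -z); pixel columns grow to the right and rows downward; lengths in m; the calibration is good to about 2 mm. A picture is of the moment at which its call begins. camera_info takes no time and is no camera call.
- arm.finish_job(): hands the job in; it is judged then, once.
The state is a dict: "time_s": time; "joints": joint angles; "qd": joint speeds; "joint_torque": joint torques, N m; "tool_pos": TCP position; "eef_rot": TCP orientation; "contact_force": force on the tool from outside, world axes, zero at the start; "ft_torque": the same for the moment, N m; "finger_gap": opening from 0.0 (shut) to 1.0 (fully open); "gripper_force": force on a finger pad.
Only numpy, scipy, OpenCV 4.12 (cv2) and the standard library are available. Lean on these libraries where they do the work, as an engineer would, in place of code of your own. Each camera call takes 0.05 s, during which the arm holds its last target. There are 200 camera calls.

## Task

Swing the carrier's lid down, take the steel lock pin out of the foam tube rack and push it, foot first, down through the holes of the lid lug and the carrier lug until its collar sits on the lid lug. A sprung rubber buffer pushes the lid back up, so finish still holding the pin and pressing it firmly down, with the lid fully shut. Leave the spray bottle, the small jar and the block of tubes where they stand.

Things in the scene. Friction and masses are not known exactly. Their poses are not given: they have to be found in the camera images.
- case: grey plastic specimen carrier, lower half, fixed, 160 (x) x 200 (y) x 55 mm high, open, filled with capped tubes below the rim. Origin: centre of its underside; z up. Its -x side (towards the robot, give or take the yaw) has a bare aluminium lug 12 mm thick, 44 mm wide, 56 mm long, its top flush with the rim at z = 55 mm; its +x side has the hinge
- lid_angle (a joint): lid angle (rad): 0 fully shut (hard stop), grows as it opens; starts half open. The hinge is stiff (0.22 N m): the lid stays where it is left. Below 0.08 rad a sprung rubber buffer inside pushes back like a spring of 12 N m per rad: pushed shut and let go, the lid rises to about 0.05 rad. Keeping it fully shut takes about 6 N down at the lug
- lid_hinge (a point): on the hinge axis (parallel to the carrier's y), at mid width: 80 mm towards the carrier's +x from its centre, 55 mm up
- lid_push (a point): a good spot to push: on the lid's outer (upper) face at mid width, 135 mm from the hinge axis along the lid, 25 mm above the lid's rim plane. The lid is a tray 160 x 200 x 25 mm hinged along its +x edge; shut, it lies over the lower half. z is normal to the outer face, x points along the lid to the hinge
- lid_hole (a point): centre of the upper mouth of the hole in the lid lug: bare aluminium, 10 mm thick, 44 mm wide, reaching 56 mm out from the lid's front wall at its rim plane; shut, it lies on the carrier lug. The hole is 13 mm across, 32 mm out from the wall, 192 mm from the hinge axis. z is the hole's axis
- lid: the lid with its lug, 190 g; origin on the hinge axis at mid width (same as point lid_hinge); x along the lid's rim plane from the lug towards the hinge, z normal to the lid, up when shut
- case_hole (a point): centre of the upper mouth of the 13 mm through hole in the carrier lug, 112 mm from the carrier's centre towards its -x, 55 mm up; straight below it is free down to the bench. z up. With the lid shut the two holes are in line
- rack: white foam tube rack, fixed, 110 (x) x 90 (y) x 50 mm high, origin at the centre of the underside. Four capped tubes stand in a row along y at x = +38 mm (40 mm above the foam); the lock pin stands alone at x = -30 mm, y = 0
- pin: steel lock pin, loose, about 80 g, upright in a 14 mm hole of the rack, its collar on the foam, its foot 10 mm above the bench. Origin: centre of its foot; z up along the pin. Shank 10 mm across, 40 mm long, chamfered foot; collar 26 mm across from 40 to 45 mm above the foot; round grip 18 mm across from 45 to 85 mm
- pin_grip (a point): on the pin's axis, 72 mm above its foot: where to put the TCP to grip it from above
- spray: blue spray bottle, 80 mm wide, 150 mm high, origin at its underside; bystander
- jar: small white jar, 52 mm across, 70 mm high, origin at its underside; bystander
- tubes: white foam block full of capped tubes, 150 x 100 mm, 90 mm high, origin at its underside; bystander
Not all that is in view belongs to the job. There is more than one size of the pin; the one meant has the size given above.

How it is judged (in metres and radians):
On the way, in this order (a step that is already met when the one before it is completed fails the run):
1. the lid is swung down onto the buffer (below 0.10 rad) (value of joint lid_angle below 0.1 rad), for 0.1 s.
2. the pin's foot is through the lid lug and in the carrier lug's hole (horizontal distance between pin and case_hole below 0.005 m and z of pin in the frame of case_hole below -0.006 m), for 0.1 s.
At the end, for the whole second after the job is handed in: The lid is shut to within 0.025 rad; the pin stands upright (within 0.12 rad) in both holes, its foot within 5 mm of the carrier hole's axis and at least 22 mm below that hole's mouth; the pin presses on the lid lug with over 3 N and the gripper is on the pin with over 3 N; the pin is still (value of joint lid_angle below 0.025 rad and horizontal distance between pin and case_hole below 0.005 m and z of pin in the frame of case_hole below -0.022 m and angle between pin's own z axis and vertical below 0.12 rad and contact force between pin and lid above 3 N and contact force between the fingers and pin above 3 N and linear speed of pin below 0.02 m/s); the arm keeps its last pose, push and grip.
It fails at once if a bystander (spray bottle, jar, block of tubes) is moved more than 25 mm (distance of any of spray, jar, tubes from where it was at the start of the episode above 0.025 m).
It also fails if it takes over 48 s, if anything falls off the work surface, if the arm or the gripper's body presses on something with over 40 N, if the wrist force passes 120 N, or if a joint passes its speed limit or range.

## Working session

There is one attempt and no reset: what is moved stays moved. The work goes in short steps, Python scripts to look and compute and a tool call to move; the robot and the scene stay as the last step left them, time stands still between calls to the robot, and variables do not carry over. Pictures are saved under pics/ and viewed, at most 10 in all, crops included, and the job is handed in when it is done.

Besides the shell and the picture viewer there is one more tool, called in YAML: its name, and indented under it one key for each argument. send_rows: Moves the arm, as the interface text tells. Its arguments: {"type":"object","properties":{"xyz":{"type":"array","items":{"type":"array","items":{"type":"number"}}},"dr":{"type":"array","items":{"type":"array","items":{"type":"number"}}},"claw":{"type":"array","items":{"type":"number"}},"squeeze":{"type":"number"}},"required":["xyz","dr","claw"]}

```bash
mkdir -p pics; python3 - <<'E'
from plant import arm, eyes
import cv2
for n in("side","top"):
    cv2.imwrite(f"pics/{n}0.png",eyes.camera(n)); print(eyes.camera_info(n))
print(arm.sense())
E
```

```text
{'fx': 493.50599686307163, 'fy': 493.50599686307163, 'cx': 276.8237955578825, 'cy': 213.03541032720324, 'D': array([-0.06181176,  0.        ,  0.        ,  0.        ,  0.        ]), 'origin': array([ 0.41828315, -1.02498294,  0.7214873 ]), 'orientation': array([57.7944003 ,  0.26020732, -7.19033526])}
{'fx': 447.66810736579436, 'fy': 447.66810736579436, 'cx': 281.19110788892044, 'cy': 206.83499364711625, 'D': array([-0.05211113,  0.        ,  0.        ,  0.        ,  0.        ]), 'origin': array([0.42694087, 0.00398445, 1.30150173]), 'orientation': array([  4.33160515,  -0.88883401, -90.08867427])}
{'time_s': 0.1, 'joints': array([68.3432389 , 23.59725382, -0.73035715, 91.49824435,  0.32230567,
       64.99182407, -4.70884751]), 'qd': array([ 0.06872725, -0.09864074,  0.03190854, -0.20159984, -0.07388075,
       -0.03583509, -0.00700498]), 'joint_torque': array([ 1.91840591e-03, -5.89099038e+01,  6.43172041e-01, -2.91709685e+01,
       -5.38193481e-02,  1.44849240e-02,  7.69603798e-05]), 'tool_pos': array([ 0.19037674, -0.59484508,  0.2405804 ]), 'eef_rot': array([-1.79914984e+02,  6.52751137e-03,  1.77539003e+01]), 'contact_force': array([0.2311464 , 0.75326718, 0.23279436]), 'ft_torque': array([ 0.00634057,  0.02607269, -0.07080045]), 'gripper_force': 0.0, 'finger_gap': 0.9986512878611241}
```

View pics/side0.png

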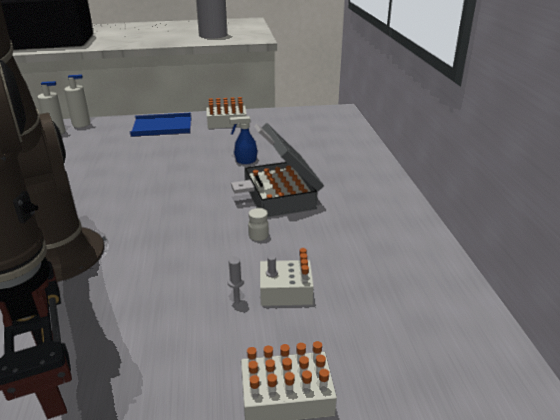

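View pics/top0.png

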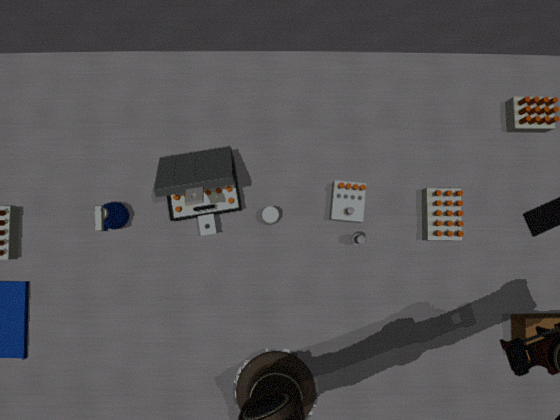

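Side view: carrier with its lid half open at (280,185), lug at (243,188), jar at (258,225), spray at (245,145) and the block of tubes at (287,380). There are two pin candidates: A stands in the white rack (side (272,265), top (348,211)), and B stands on the bench beside it (side (236,280), top (359,238)). A fits the description because it stands alone in the rack's foam. I'll confirm that in an enlarged crop.

```bash
python3 - <<'E'
import cv2,numpy as np
s=cv2.imread("pics/side0.png");t=cv2.imread("pics/top0.png")
def c(i,x,y,w,h,W,H): return cv2.resize(i[y:y+h,x:x+w],(W,H),interpolation=cv2.INTER_CUBIC)
a=np.hstack([c(s,220,120,112,84,400,300),c(t,145,140,112,84,400,300)])
b=np.hstack([c(s,220,235,112,84,400,300),c(t,310,170,84,63,400,300)])
cv2.imwrite("pics/crop1.png",np.vstack([a,b]))
E
```

```text
(no output)
```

View pics/crop1.png

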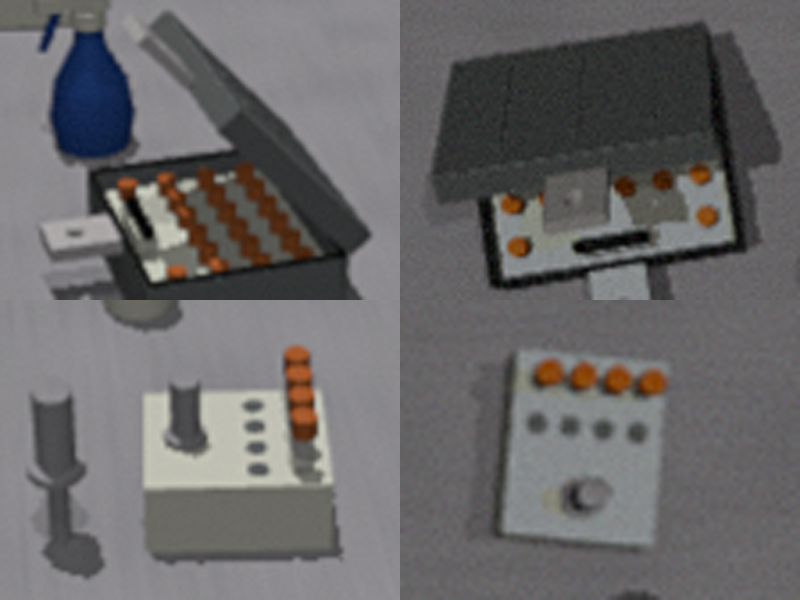

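The crop confirms it. Pin A stands alone in the foam, opposite the four capped tubes, and is the smaller one. Pin B is longer and thicker, and stands on the bench. Next I'll measure.

```bash
cat > h.py <<'E'
import numpy as np, cv2
from scipy.spatial.transform import Rotation as Ro
from plant import eyes
class Cam:
    def __init__(s,n):
        i=eyes.camera_info(n); s.K=np.array([[i['fx'],0,i['cx']],[0,i['fy'],i['cy']],[0,0,1]]);s.D=np.array(i['D'])
        s.o=i['origin']; s.R=Ro.from_euler('xyz',i['orientation'],degrees=True).as_matrix()@np.diag([1,-1,-1])
    def px(s,P):
        P=np.atleast_2d(P).astype(float); rv=cv2.Rodrigues(s.R.T)[0]
        return cv2.projectPoints(P,rv,-s.R.T@s.o,s.K,s.D)[0][:,0]
    def ray(s,p):
        u=cv2.undistortPoints(np.array(p,float).reshape(-1,1,2),s.K,s.D)[:,0]
        return np.c_[u,np.ones(len(u))]@s.R.T
    def plane(s,p,z):
        d=s.ray(p); return s.o+d*((z-s.o[2])/d[:,2])[:,None]
S,T=Cam("side"),Cam("top")
def tri(ps,pt):
    A=[];b=[]
    for c,p in((S,ps),(T,pt)):
        d=c.ray(p)[0];d/=np.linalg.norm(d);M=np.eye(3)-np.outer(d,d);A.append(M);b.append(M@c.o)
    r=np.linalg.lstsq(np.vstack(A),np.hstack(b),rcond=None);return r[0],np.sqrt(r[1])
E
python3 - <<'E'
from h import *
s=cv2.imread("pics/side0.png");t=cv2.imread("pics/top0.png")
gs,gt=[cv2.cvtColor(i,cv2.COLOR_BGR2GRAY).astype(int) for i in(s,t)]
print("lug top\n",gt[212:238,194:220]);print("lug side\n",gs[176:198,228:258])
print("pin top\n",gt[200:224,338:362])
cr=lambda z,x0,y0,sc,p:[(x0+(p[0]+.5)/sc-.5,y0+(p[1]+.5)/sc-.5)]
a=cr(0,310,170,400/84,(194,192)); b=cr(0,220,235,400/112,(185,82))
print("pin",T.plane(a,.095),S.plane(b,.095),tri(b,a))
print("hole",T.plane([(207,226)],.055),S.plane(cr(0,220,120,400/112,(75,232)),.055))
for p in [(114,50),(268,62),(100,238),(255,248)]: print("rack",T.plane(cr(0,310,170,400/84,p),.05))
E
```

```text
lug top
 [[140 130 138 128 129 126 123 125 138 138 123 104  88  90  84  77  59  38
   33  18  24  22  26  10  23  24]
 [141 133 146 144 120 104 102  90  82  81  59  43  26  27  27  35  39  55
   63  45  12   5  22  14  15  24]
 [102  91  88  83  58  43  40  31  25  38  28  49  68  78  97 118 118 121
  123  97  34  26  37  35  48  61]
 [ 43  34  15  13  35  41  63  68  99 119 119 123 127 126 131 141 142 144
  140 125  54  51  56  57  61  71]
 [ 21  11  20  52 122 121 124 128 134 145 139 142 141 137 136 137 136 142
  142 127  56  54  62  61  61  73]
 [ 37  32  34  74 124 147 142 139 141 139 140 139 137 136 137 141 137 139
  138 125  68  56  60  67  57  68]
 [ 92  91  77  79 126 139 138 140 135 129 135 141 136 135 138 134 139 141
  135 128  81  62  61  61  65  62]
 [105 107  87  94 118 138 140 133 136 138 140 133 138 134 138 135 135 140
  142 132  88  59  64  54  58  60]
 [104 100  91  95 113 139 136 138 138 137 134 136 134 136 140 135 137 141
  138 134 100  58  57  61  57  56]
 [103  99  87  89 112 137 142 138 135 138 133 141 140 137 136 138 137 134
  137 140 118  57  58  59  60  60]
 
[... 6650 characters left out ...]
88  87  78  70  76  74  69  73  79  75  79  80  84  87  91
   91 102 101 100 109 113]
 [ 99 101 100  95  98 100  92  95  91  89  89  84  86  88  84  87  86  82
   77  80  75  73  87  97]
 [102  97 103 103 102  98  97 100 102 101 102  98  99 100  98  99  98  94
   92  93  95  87  94  96]]
pin [[ 0.50983664 -0.20240331  0.095     ]] [[ 0.50701661 -0.20924318  0.095     ]] (array([ 0.50891944, -0.20312208,  0.09034718]), array([0.0017473]))
hole [[0.46796857 0.19091918 0.055     ]] [[0.4662068  0.18642293 0.055     ]]
rack [[ 0.59737461 -0.163582    0.05      ]]
rack [[ 0.5903287  -0.25536356  0.05      ]]
rack [[ 0.48580437 -0.15412668  0.05      ]]
rack [[ 0.47978374 -0.24585844  0.05      ]]
```

```bash
cat >> h.py <<'E'
def blob(g,x0,x1,y0,y1,bg):
    w=np.clip(bg-15-g[y0:y1,x0:x1].astype(float),0,None);yy,xx=np.mgrid[y0:y1,x0:x1]
    return [((w*xx).sum()/w.sum(),(w*yy).sum()/w.sum())]
E
python3 - <<'E'
from h import *
from scipy.optimize import least_squares
s=cv2.imread("pics/side0.png",0);t=cv2.imread("pics/top0.png",0)
b=blob(t,203,211,221,231,137);c=blob(s,237,244,183,187,168)
print(b,c,"hole top",T.plane(b,.055),"side",S.plane(c,.055),tri(c,b))
h=T.plane(b,.055)[0]
# lug left/right edges -> yaw
L=T.plane([(198,220),(200.2,234)],.055);Rg=T.plane([(213.9,217),(216.2,230)],.055)
for e in(L,Rg): d=e[0]-e[1];print("yaw",np.degrees(np.arctan2(d[1],d[0])))
yaw=np.radians(9.2);R=Ro.from_euler('z',yaw).as_matrix()
H=h+R@[.192,0,0];print("hinge",H)
lid=lambda th,p:H+R@Ro.from_euler('y',th).as_matrix()@p
print(lid(.8,[-.192,0,.01]))
print(t[188:204,184:204])
for th in (.6,.7,.8,.9,1.0): print(th,T.px(lid(th,[-.192,0,.01])),S.px(lid(th,[-.216,.022,.0]))[0],S.px(lid(th,[-.16,-.1,.025]))[0],T.px(lid(th,[-.16,-.1,.025]))[0],T.px(lid(th,[-.16,.1,.025]))[0],T.px(lid(th,[0,.1,.025]))[0])
E
```

```text
[(np.float64(206.89415481832543), np.float64(225.8120063191153))] [(np.float64(240.4720812182741), np.float64(184.88324873096445))] hole top [[0.46849135 0.19121899 0.055     ]] side [[0.46563843 0.18485244 0.055     ]] (array([0.46726465, 0.19181625, 0.0511873 ]), array([0.00191399]))
yaw 9.577721392083497
yaw 10.532216076504469
hinge [0.65802152 0.22191618 0.055     ]
[0.53305586 0.20167616 0.19969944]
[[ 63  51  56  53  68  65  69  76  79  80  86  91  87  82  91  92  94  87
   78  41]
 [ 59  67  78  79  80  83  88  90  83  88  91  96  91  93  87  87  93  90
   88  47]
 [ 56  63  88  95  94  92  96  88  95  87  90  95  92  87  92  92  87  94
   83  51]
 [ 54  67  90  91  90  92  89  90  87  86  91  92  92  89  87  94  93  91
   81  47]
 [ 63  70  87  88  92  84  89  89  92  91  93  93  90  88  89  88  89  89
   83  66]
 [ 57  71  92  93  93  92  88  91  91 107 113 107  91  90  93  93  92  92
   86  79]
 [ 45  77  90  92  89  90  89  92 103 109 121 113  92  88  88  90  89  90
   79  89]
 [ 66  83  88  92  92  88  85  87  93 101 115 109  90  88  86  88  87  89
   73  85]
 [ 86  86  9
[... 838 characters left out ...]
512]
0.7 [[195.934072   203.66110482]] [247.04144127 133.43856505] [280.95599317 155.03978606] [233.73859328 184.34485257] [155.43972179 196.98156663] [159.13850901 157.26066842]
0.8 [[194.17151557 197.71261325]] [252.15021085 127.35383873] [285.74912334 150.84143737] [232.60238632 178.8648491 ] [153.679979   191.59506029] [159.20438123 156.73294229]
0.9 [[192.40348967 191.18826421]] [257.85221883 121.7095873 ] [290.90375501 147.06172886] [231.44203202 173.00973872] [151.98650392 185.81839543] [159.29484904 156.28127075]
1.0 [[190.65605845 184.16638238]] [264.07943365 116.58135954] [296.35775075 143.7481857 ] [230.27342557 166.85397157] [150.38469077 179.72456797] [159.40885419 155.90994648]
```

Lid angle is about 0.83 rad, and both views agree. Carrier yaw is about 9.7°. I'll work out the moves for closing the lid.

```bash
cat >> h.py <<'E'
YAW=np.radians(9.7);RC=Ro.from_euler('z',YAW).as_matrix()
HOLE=np.array([.4682,.1913,.055]);HNG=HOLE+RC@[.192,0,0]
lid=lambda th,p:HNG+RC@Ro.from_euler('y',th).as_matrix()@p
def shift(P,p0=None,rot=None):
    from plant import arm
    s=arm.sense(); R0=Ro.from_euler('xyz',s['eef_rot'] if rot is None else rot,degrees=True)
    return np.round(R0.inv().apply(np.array(P)-(s['tool_pos'] if p0 is None else p0))*1000,1)
E
python3 - <<'E'
from h import *
tcp=lambda th:lid(th,[-.135,0,.025])+RC@[.008*min(1,th*2),0,0]+[0,0,.019]
up=tcp(.9)+[0,0,.06]
print(up,shift(up)); 
for th in(.9,.8,.7,.6,.5,.4,.3,.2,.15,.1,.06,.03):print(th,tcp(th).round(3),shift(tcp(th),up,[180,0,9.7]))
E
```

```text
[0.60192628 0.21415825 0.25528938] [ 638.6 -645.   -13.8]
0.9 [0.602 0.214 0.195] [ 0. -0. 60.]
0.8 [0.59  0.212 0.188] [-11.8  -0.   67. ]
0.7 [0.579 0.21  0.18 ] [-22.8  -0.   75.2]
0.6 [0.569 0.209 0.171] [-33.   -0.   84.4]
0.5 [0.56  0.207 0.161] [-42.2  -0.   94.6]
0.4 [0.551 0.205 0.15 ] [-51.9  -0.  105.7]
0.3 [0.542 0.204 0.138] [-60.4  -0.  117.5]
0.2 [0.535 0.203 0.125] [-67.8  -0.  130. ]
0.15 [0.532 0.202 0.119] [-71.   -0.  136.4]
0.1 [0.529 0.202 0.112] [-73.9  -0.  142.9]
0.06 [0.527 0.201 0.107] [-76.   -0.  148.2]
0.03 [0.526 0.201 0.103] [-77.4  -0.  152.3]
```

send_rows:
  xyz:
    - [30,-30,-40]
    - [60,-60,-75]
    - [638.6,-645,-75]
    - [638.6,-645,-75]
    - [638.6,-645,-75]
    - [638.6,-645,-75]
    - [638.6,-645,-75]
    - [638.6,-645,-75]
    - [638.6,-645,-75]
    - [638.6,-645,-75]
    - [638.6,-645,-75]
    - [638.6,-645,-75]
    - [638.6,-645,-75]
    - [638.6,-645,-75]
    - [638.6,-645,-75]
    - [638.6,-645,-75]
    - [638.6,-645,-75]
    - [638.6,-645,-75]
    - [638.6,-645,-75]
    - [638.6,-645,-75]
  dr:
    - [0,0,0.05]
    - [0,0,0.1]
    - [0,0,0.14]
    - [0,0,0.14]
    - [0,0,0.14]
    - [0,0,0.14]
    - [0,0,0.14]
    - [0,0,0.14]
    - [0,0,0.14]
    - [0,0,0.14]
    - [0,0,0.14]
    - [0,0,0.14]
    - [0,0,0.14]
    - [0,0,0.14]
    - [0,0,0.14]
    - [0,0,0.14]
    - [0,0,0.14]
    - [0,0,0.14]
    - [0,0,0.14]
    - [0,0,0.14]
  claw: [1,1,1,1,1,1,1,1,1,1,1,1,1,1,1,1,1,1,1,1]
  squeeze: 20

```text
time_s: 1.77
tool_pos: [0.5591, 0.13, 0.3139]
eef_rot: [180.0, 0.0, 9.7]
contact_force: [0.1, 0.2, 0.6]
finger_gap: 0.002
gripper_force: 0.0
```

send_rows:
  xyz:
    - [20,-28,5]
    - [40,-50,10]
    - [40,-50,10]
    - [40,-50,10]
  dr:
    - [0,0,0]
    - [0,0,0]
    - [0,0,0]
    - [0,0,0]
  claw: [1,1,1,1]

```text
time_s: 2.1
tool_pos: [0.5892, 0.186, 0.3026]
eef_rot: [-180.0, 0.2, 9.9]
contact_force: [0.4, -0.2, -0.1]
finger_gap: 0.005
gripper_force: 0.0
```

```bash
python3 - <<'E'
from h import *
tcp=lambda th:lid(th,[-.135,0,.025])+RC@[.008*min(1,th*2),0,0]+[0,0,.019]
from plant import arm
s=arm.sense();print(s['tool_pos'],s['eef_rot'],s['qd'].round(1))
print([shift(tcp(th)).tolist() for th in(.95,.85,.75,.65,.55,.45,.35,.25,.15,.1,.06,.03)])
E
```

```text
[0.58923305 0.18604412 0.302594  ] [-1.79958369e+02  1.52067305e-01  9.90015403e+00] [ 2.3 -2.2  1.3  1.3 -0.2  0.3  0.6]
[[23.8, -25.4, 104.2], [11.7, -25.5, 110.7], [0.2, -25.5, 118.3], [-10.3, -25.5, 127.0], [-20.0, -25.5, 136.8], [-29.4, -25.6, 147.5], [-38.5, -25.6, 158.9], [-46.5, -25.6, 171.1], [-53.2, -25.6, 183.9], [-56.1, -25.6, 190.4], [-58.1, -25.6, 195.7], [-59.5, -25.6, 199.7]]
```

send_rows:
  xyz:
    - [24,-25,35]
    - [24,-25,70]
    - [24,-25,104]
    - [18,-25.5,107]
    - [12,-25.5,111]
    - [0,-25.5,118]
    - [-10,-25.5,127]
    - [-20,-25.5,137]
    - [-29,-25.5,147]
    - [-38,-25.5,159]
    - [-46,-25.5,171]
    - [-53,-25.5,184]
    - [-56,-25.5,190]
    - [-58,-25.5,196]
    - [-59.5,-25.5,200]
    - [-59.5,-25.5,200]
    - [-59.5,-25.5,200]
  dr:
    - [0,0,0]
    - [0,0,0]
    - [0,0,0]
    - [0,0,0]
    - [0,0,0]
    - [0,0,0]
    - [0,0,0]
    - [0,0,0]
    - [0,0,0]
    - [0,0,0]
    - [0,0,0]
    - [0,0,0]
    - [0,0,0]
    - [0,0,0]
    - [0,0,0]
    - [0,0,0]
    - [0,0,0]
  claw: [1,1,1,1,1,1,1,1,1,1,1,1,1,1,1,1,1]

```text
time_s: 3.52
tool_pos: [0.5273, 0.1994, 0.1049]
eef_rot: [180.0, -0.1, 9.7]
contact_force: [0.4, 0.6, 0.4]
finger_gap: 0.01
gripper_force: 0.5
```

```bash
python3 - <<'E'
from h import *
from plant import arm
s=arm.sense();print(s['tool_pos'],s['contact_force'])
a=cv2.imwrite
I=np.hstack([cv2.resize(eyes.camera("side")[100:220,210:350],(400,343),interpolation=2),cv2.resize(eyes.camera("top")[130:250,140:280],(400,343),interpolation=2)])
a("pics/lid1.png",I)
E
```

```text
[0.52732716 0.1994119  0.10489007] [0.40971621 0.64037675 0.36263576]
```

View pics/lid1.png

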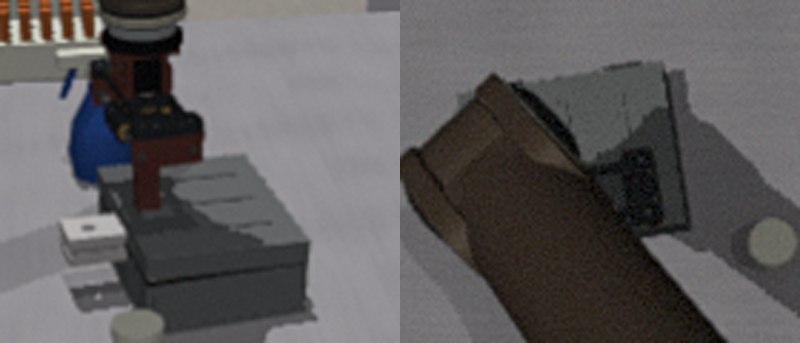

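Side view: the lid lies nearly shut, and the lug stack at (90,235) shows only a small gap. I'll nudge it slightly further, then go to the pin.

send_rows:
  xyz:
    - [0,0,3]
    - [0,0,6]
    - [0,0,6]
    - [0,0,-30]
    - [0,0,-65]
    - [-6,30,-100]
    - [-13,60,-100]
    - [-21,98,-100]
    - [-30,138,-100]
    - [-39,178,-100]
    - [-47,218,-100]
    - [-56,258,-100]
    - [-65,298,-100]
    - [-73,338,-100]
    - [-81,375,-100]
    - [-85.5,393,-100]
    - [-85.5,393,-100]
    - [-85.5,393,-100]
  dr:
    - [0,0,0]
    - [0,0,0]
    - [0,0,0]
    - [0,0,0]
    - [0,0,0]
    - [0,0,0]
    - [0,0,0]
    - [0,0,0]
    - [0,0,0]
    - [0,0,0]
    - [0,0,0]
    - [0,0,0]
    - [0,0,0]
    - [0,0,0]
    - [0,0,0]
    - [0,0,0]
    - [0,0,0]
    - [0,0,0]
  claw: [1,1,1,1,1,1,0.4,0.4,0.4,0.4,0.4,0.4,0.4,0.4,0.4,0.4,0.4,0.4]

```text
time_s: 5.12
tool_pos: [0.5086, -0.2031, 0.2038]
eef_rot: [-180.0, 0.0, 9.6]
contact_force: [-1.0, 1.1, -0.3]
finger_gap: 0.597
gripper_force: 0.0
```

```bash
python3 - <<'E'
from h import *
from plant import arm
print(arm.sense()['tool_pos'],arm.sense()['finger_gap'])
t=eyes.camera("top");s=eyes.camera("side");cv2.imwrite("pics/t2.png",t);cv2.imwrite("pics/s2.png",s)
I=np.hstack([cv2.resize(s[150:270,210:350],(400,343),interpolation=2),cv2.resize(t[140:260,140:280],(400,343),interpolation=2)])
cv2.imwrite("pics/lid2.png",I)
print(cv2.cvtColor(t,6)[216:234,196:220])
for th in(0.02,.035,.05,.065,.08): print(th,T.px(lid(th,[-.192,0,.01])),S.px(lid(th,[-.192,0,.01])))
g=cv2.cvtColor(s,6);print(g[176:190,228:256])
print(shift([.5093,-.2027,.082]))
E
```

```text
[ 0.50859018 -0.2030881   0.20381119] 0.5973779917851965
[[ 87 154 158 158 156 158 152 149 156 154 152 148 151 151 153 155 150  86
   61  68  68  72  68  71]
 [ 82 150 157 152 149 152 153 152 153 150 152 152 150 149 152 151 140  86
   63  69  69  70  69  65]
 [104 149 155 155 152 152 148 151 150 153 145 157 151 151 152 151 151  88
   63  65  71  69  70  67]
 [105 142 150 149 153 152 151 146 155 153 149 152 150 151 149 155 146  91
   66  63  72  65  74  71]
 [104 133 153 155 154 152 152 149 150 155 146 149 149 153 152 153 153 111
   67  64  71  73  69  68]
 [102 131 148 151 153 149 150 151 151 152 154 153 154 148 155 150 150 137
   66  63  65  70  70  72]
 [ 96 122 147 155 151 155 155 152 150 140 142 145 150 156 150 150 156 145
   72  53  70  67  70  66]
 [101 123 155 151 149 152 157 151 125 104  95 112 146 154 156 154 158 143
   80  60  70  62  72  70]
 [ 97 111 150 151 154 152 147 139  96  69  52  71 115 156 152 155 156 143
   83  64  72  72  71  69]
 [ 98 110 155 154 151 153 147 118  66  50  45  52  93 146 152 153 153 145
   92  61  67  70  67  70]
 [ 97 106 141 153 154 152 153 122
[... 2061 characters left out ...]
 85  96 102 102 100 100  98  98 102 101 103  99  94
   94  94  95  92  91  89  77  52  40  47]
 [153 156 154 116  97  93  90  96  95  93  92  94 100 106 112 104  89  84
   83  84  84  83  84  84  79  51  27  44]
 [155 155 155 123 117 103  85  85  86  84  82  85  93 101 110  96  84  82
   83  84  83  84  85  94  98  75  38  37]
 [154 155 154 133 114 115  99  83  83  85  85  84  83  84  86  92  97  94
   93  95  95  94  92 101 106  89  55  29]
 [153 155 154 142 107 120 107  86  85  92  97  95  94  93  93 101 105 103
  103 103 104 102 103 102 105 101  66  28]
 [154 156 155 151 122 111 116 103  92 100 107 106 104 100 101 102 103  98
   97 102 101 103 103 102 105 104  72  34]]
[ -0.2   2.1 122.1]
```

View pics/lid2.png

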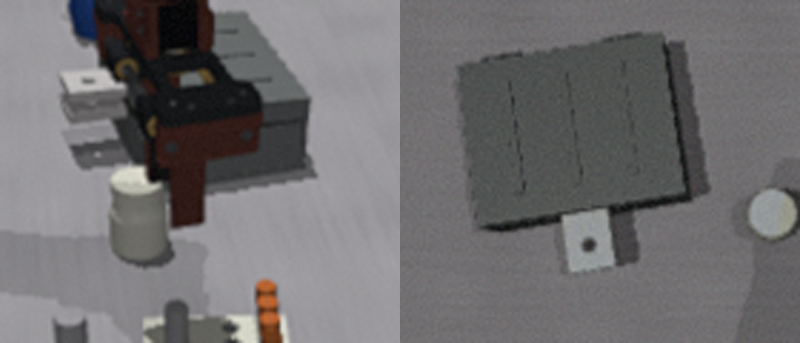

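The lid is shut down onto the buffer at about 0.045 rad, and its lug hole is at top (205.8,225.3), which matches the model to 0.2 px. Now the grasp.

send_rows:
  xyz:
    - [0,2,35]
    - [0,2,70]
    - [0,2,100]
    - [0,2,122]
    - [0,2,122]
    - [0,2,122]
    - [0,2,122]
    - [0,2,122]
    - [0,2,122]
    - [0,2,122]
    - [0,2,122]
    - [0,2,122]
  dr:
    - [0,0,0]
    - [0,0,0]
    - [0,0,0]
    - [0,0,0]
    - [0,0,0]
    - [0,0,0]
    - [0,0,0]
    - [0,0,0]
    - [0,0,0]
    - [0,0,0]
    - [0,0,0]
    - [0,0,0]
  claw: [0.4,0.4,0.4,0.4,0.4,0.6,1,1,1,1,1,1]
  squeeze: 45

```text
time_s: 6.22
tool_pos: [0.5097, -0.2045, 0.0831]
eef_rot: [180.0, -0.1, 9.7]
contact_force: [-0.6, 1.1, 6.5]
finger_gap: 0.202
gripper_force: 45.0
```

Opening is 17.8 mm, matching the 18 mm grip. Lifting and carrying it to the hole.

```bash
python3 - <<'E'
from h import *
print(lid(.045,[-.192,0,.01]), shift(np.r_[lid(.045,[-.192,0,.01])[:2],.185]))
E
```

```text
[0.46883501 0.19140854 0.07362696] [  26.7 -397.  -102.2]
```

send_rows:
  xyz:
    - [0,0,-25]
    - [0,0,-55]
    - [0,0,-90]
    - [0,0,-125]
    - [0,0,-125]
    - [0,0,-125]
  dr:
    - [0,0,0]
    - [0,0,0]
    - [0,0,0]
    - [0,0,0]
    - [0,0,0]
    - [0,0,0]
  claw: [1,1,1,1,1,1]

```text
time_s: 6.72
tool_pos: [0.5102, -0.2048, 0.2092]
eef_rot: [179.9, -0.2, 9.7]
contact_force: [0.0, -0.0, -1.7]
finger_gap: 0.196
gripper_force: 45.0
```

send_rows:
  xyz:
    - [2,-25,0]
    - [4,-60,0]
    - [7,-98,0]
    - [9,-138,0]
    - [12,-178,0]
    - [15,-218,0]
    - [17,-258,0]
    - [20,-298,0]
    - [23,-335,0]
    - [25,-368,0]
    - [26,-390,0]
    - [26.5,-397,0]
    - [26.5,-397,0]
    - [26.5,-397,0]
    - [26.5,-397,0]
  dr:
    - [0,0,0]
    - [0,0,0]
    - [0,0,0]
    - [0,0,0]
    - [0,0,0]
    - [0,0,0]
    - [0,0,0]
    - [0,0,0]
    - [0,0,0]
    - [0,0,0]
    - [0,0,0]
    - [0,0,0]
    - [0,0,0]
    - [0,0,0]
    - [0,0,0]
  claw: [1,1,1,1,1,1,1,1,1,1,1,1,1,1,1]

```text
time_s: 7.97
tool_pos: [0.4683, 0.1894, 0.2063]
eef_rot: [179.9, 0.1, 9.6]
contact_force: [0.0, -0.2, -0.6]
finger_gap: 0.194
gripper_force: 45.0
```

```bash
python3 - <<'E'
from h import *
from plant import arm
p=arm.sense()['tool_pos'];print(p,arm.sense()['eef_rot'])
s=eyes.camera("side");t=eyes.camera("top");cv2.imwrite("pics/s3.png",s);cv2.imwrite("pics/t3.png",t)
cv2.imwrite("pics/pin3.png",cv2.resize(s[110:210,190:300],(770,700)[:1]+(600,),interpolation=2))
for dz in(-.072,-.032,-.027,0): print(dz,S.px(p+[0,0,dz]))
print("lidhole",S.px(lid(.045,[-.192,0,.01])))
print(shift(np.r_[lid(.045,[-.192,0,.01])[:2],.072+.0736]))
E
```

```text
[0.46832784 0.18942938 0.20634641] [1.79935035e+02 8.08720708e-02 9.60860323e+00]
-0.072 [[240.09552965 158.39925949]]
-0.032 [[239.44915375 144.8723253 ]]
-0.027 [[239.36717577 143.15191603]]
0 [[238.91989202 133.7457296 ]]
lidhole [[241.18200242 177.81069999]]
[ 0.6 -1.8 61.2]
```

View pics/pin3.png

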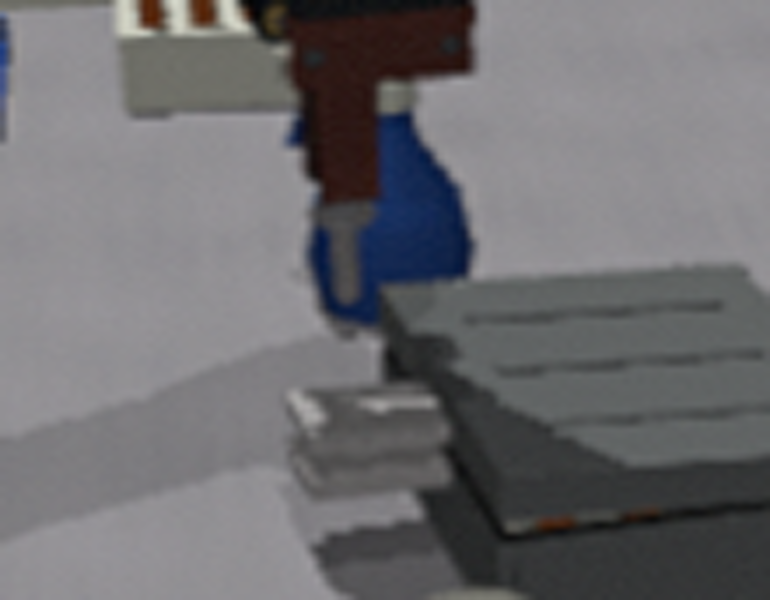

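The pin hangs upright with its foot at side (239.1,160). Relative to the lid hole (side 240.5 measured, same bias as the prediction), it should line up after a ~2 mm +y correction. I'll descend gently.

send_rows:
  xyz:
    - [0.8,-1.8,20]
    - [0.8,-1.8,40]
    - [0.8,-1.8,54]
    - [0.8,-1.8,60]
    - [0.8,-1.8,63]
    - [0.8,-1.8,66]
    - [0.8,-1.8,66]
    - [0.8,-1.8,66]
  dr:
    - [0,0,0]
    - [0,0,0]
    - [0,0,0]
    - [0,0,0]
    - [0,0,0]
    - [0,0,0]
    - [0,0,0]
    - [0,0,0]
  claw: [1,1,1,1,1,1,1,1]

```text
time_s: 8.73
tool_pos: [0.4692, 0.1925, 0.1416]
eef_rot: [179.9, -0.0, 9.7]
contact_force: [1.4, -3.6, -1.9]
finger_gap: 0.195
gripper_force: 45.0
```

send_rows:
  xyz:
    - [0.3,1,0]
    - [0.3,1,0]
    - [0.3,1,3]
    - [0.3,1,6]
    - [0.3,1,6]
    - [0.3,1,6]
  dr:
    - [0,0,0]
    - [0,0,0]
    - [0,0,0]
    - [0,0,0]
    - [0,0,0]
    - [0,0,0]
  claw: [1,1,1,1,1,1]

```text
time_s: 9.23
tool_pos: [0.4692, 0.1923, 0.1349]
eef_rot: [180.0, 0.0, 9.7]
contact_force: [0.9, -3.2, -1.1]
finger_gap: 0.195
gripper_force: 45.0
```

send_rows:
  xyz:
    - [0,0.8,2]
    - [0,0.8,4]
    - [0,0.8,6]
    - [0,0.8,8]
    - [0,0.8,8]
    - [0,0.8,8]
  dr:
    - [0,0,0]
    - [0,0,0]
    - [0,0,0]
    - [0,0,0]
    - [0,0,0]
    - [0,0,0]
  claw: [1,1,1,1,1,1]

```text
time_s: 9.73
tool_pos: [0.4691, 0.1919, 0.1269]
eef_rot: [-180.0, 0.0, 9.7]
contact_force: [0.4, -0.5, -0.1]
finger_gap: 0.197
gripper_force: 45.0
```

send_rows:
  xyz:
    - [0,0.2,3]
    - [0,0.2,6]
    - [0,0.2,9]
    - [0,0.2,12]
    - [0,0.2,12]
    - [0,0.2,12]
  dr:
    - [0,0,0]
    - [0,0,0]
    - [0,0,0]
    - [0,0,0]
    - [0,0,0]
    - [0,0,0]
  claw: [1,1,1,1,1,1]

```text
time_s: 10.23
tool_pos: [0.4692, 0.1914, 0.1149]
eef_rot: [180.0, 0.0, 9.7]
contact_force: [0.7, -0.1, -1.1]
finger_gap: 0.192
gripper_force: 45.0
```

send_rows:
  xyz:
    - [0,0,4]
    - [0,0,8]
    - [0,0,11]
    - [0,0,14]
    - [0,0,16]
    - [0,0,16]
    - [0,0,16]
  dr:
    - [0,0,0]
    - [0,0,0]
    - [0,0,0]
    - [0,0,0]
    - [0,0,0]
    - [0,0,0]
    - [0,0,0]
  claw: [1,1,1,1,1,1,1]

```text
time_s: 10.82
tool_pos: [0.4691, 0.1914, 0.099]
eef_rot: [180.0, 0.0, 9.7]
contact_force: [-2.7, -0.7, 1.8]
finger_gap: 0.198
gripper_force: 45.0
```

send_rows:
  xyz:
    - [-0.6,0,1]
    - [-0.6,0,2]
    - [-0.6,0,3]
    - [-0.6,0,3]
    - [-0.6,0,3]
  dr:
    - [0,0,0]
    - [0,0,0]
    - [0,0,0]
    - [0,0,0]
    - [0,0,0]
  claw: [1,1,1,1,1]
  squeeze: 60

```text
time_s: 11.23
tool_pos: [0.469, 0.1915, 0.0977]
eef_rot: [180.0, -0.1, 9.7]
contact_force: [-5.8, -3.1, 19.7]
finger_gap: 0.193
gripper_force: 60.0
```

send_rows:
  xyz:
    - [-0.6,0.3,0]
    - [-0.6,0.3,0]
    - [-0.6,0.3,0]
    - [-0.6,0.3,0]
    - [-0.6,0.3,0]
    - [-0.6,0.3,0]
    - [-0.6,0.3,0]
    - [-0.6,0.3,0]
  dr:
    - [0,0,0]
    - [0,0,0]
    - [0,0,0]
    - [0,0,0]
    - [0,0,0]
    - [0,0,0]
    - [0,0,0]
    - [0,0,0]
  claw: [1,1,1,1,1,1,1,1]

```text
time_s: 11.9
tool_pos: [0.469, 0.1914, 0.0978]
eef_rot: [180.0, -0.1, 9.7]
contact_force: [-4.9, -2.0, 18.0]
finger_gap: 0.196
gripper_force: 60.0
```

```bash
python3 - <<'E'
from h import *
from plant import arm
s=arm.sense();print(s['tool_pos'],s['contact_force'],s['gripper_force'],s['time_s'])
i=eyes.camera("side");cv2.imwrite("pics/end.png",cv2.resize(i[110:220,200:340],(763,600),interpolation=2))
E
```

```text
[0.46896516 0.19142058 0.09776375] [-4.85617813 -1.9991911  18.01726376] 60.00608503818512 11.9
```

View pics/end.png

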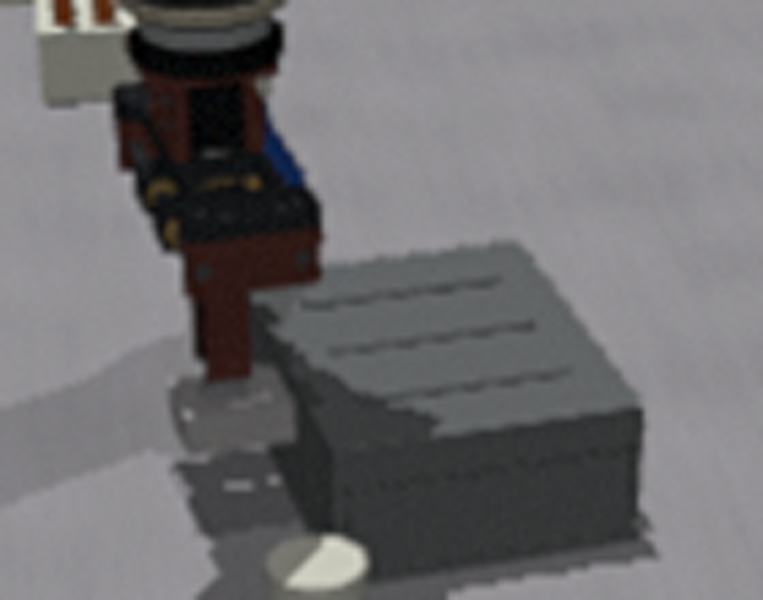

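The view shows the lid flush on the carrier, the lugs closed together at (235,410) and the pin's collar seated, with steady 18 N of downward push. Handing in.

```bash
python3 -c "
from plant import arm
print(arm.finish_job())"
```

```text
the job is handed in; nothing more can be done
None
```

I handed the job in at about 12 s: the lid is shut, the pin is down through both lugs with its collar seated, and the gripper is holding it with 60 N and pressing down with about 18 N; no verdict came back.

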